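Start the free ultrasonic cleaner

TASK

Lay the forceps, without dropping them, on the perforated drain plate in the free cleaner's tank (the other tank is taken up by the beaker), shut that cleaner's lid completely, then press its start button fully down and let it spring back out. Leave the other cleaner, its lid, button and beaker, and the bottle, jar and cardboard box as they are, and do not press start while the lid is open.

Things in the scene. Friction and masses are not known exactly. Their poses are not given: they have to be found in the camera images.
- cleaner_a: ultrasonic cleaner A (on the robot's right; two alike), fixed, turned outward. White housing 140 (x) x 150 (y) x 145 high; on top an open steel tank, 128 x 138 inside, floor at 100, rim at 145, walls 6. On its -x side (to the robot) a grey panel 60 deep slopes 29 deg down to the front, with the start button. Origin: centre of the housing's underside (panel excluded), z up
- tank_a (a point): centre of the tank floor of cleaner A, 100 mm above the counter
- lid_a (a joint): angle of lid A (rad): 0 = shut, level on the rim; 1.57 = upright. Steel plate 152 long, 150 wide, 8 thick, hinged at the rim's far (+x) edge; black knob 26 across, 30 high on its outer face, 122 from the hinge, mid-width. Stiff hinge: stays where left. Shut, its front edge overhangs 85 mm above and 16 mm behind the button, so press with the tool tilted along the button's axis
- lid_a_hinge (a point): on the hinge axis of lid A (the cleaner's y direction), mid-width, at the lid's underside; at (70, 0, 145.5) mm in the cleaner's frame
- lid_a_edge (a point): middle of the free edge of lid A, far from the hinge, mid-thickness
- start_a (a joint): how far the start button of cleaner A is pushed in (m): 0 = out, 0.006 = fully down; springs back by itself, needs 5 N for the whole stroke
- start_a_top (a point): centre of the face of start button A (grey, 28 across, 10 proud of its black collar 44 across); at (-98, 0, 60) mm in the cleaner's frame when out. Its z axis is the button's axis, out of the panel, leaning 0.50 rad (29 deg) from vertical to the cleaner's -x; press along -z
- cleaner_b: ultrasonic cleaner B (on the robot's left; two alike), fixed, turned outward. White housing 140 (x) x 150 (y) x 145 high; on top an open steel tank, 128 x 138 inside, floor at 100, rim at 145, walls 6. On its -x side (to the robot) a grey panel 60 deep slopes 29 deg down to the front, with the start button. Origin: centre of the housing's underside (panel excluded), z up
- tank_b (a point): centre of the tank floor of cleaner B, 100 mm above the counter
- lid_b (a joint): angle of lid B (rad): 0 = shut, level on the rim; 1.57 = upright. Steel plate 152 long, 150 wide, 8 thick, hinged at the rim's far (+x) edge; black knob 26 across, 30 high on its outer face, 122 from the hinge, mid-width. Stiff hinge: stays where left. Shut, its front edge overhangs 85 mm above and 16 mm behind the button, so press with the tool tilted along the button's axis
- lid_b_hinge (a point): on the hinge axis of lid B (the cleaner's y direction), mid-width, at the lid's underside; at (70, 0, 145.5) mm in the cleaner's frame
- lid_b_edge (a point): middle of the free edge of lid B, far from the hinge, mid-thickness
- start_b (a joint): how far the start button of cleaner B is pushed in (m): 0 = out, 0.006 = fully down; springs back by itself, needs 5 N for the whole stroke
- start_b_top (a point): centre of the face of start button B (grey, 28 across, 10 proud of its black collar 44 across); at (-98, 0, 60) mm in the cleaner's frame when out. Its z axis is the button's axis, out of the panel, leaning 0.50 rad (29 deg) from vertical to the cleaner's -x; press along -z
- plate: round flat perforated metal drain plate, 110 across, 6 thick, lying on the floor of one of the tanks: that is the free cleaner. Origin: centre of its underside
- beaker: open steel beaker, 70 across, 90 high, standing in the other tank, which it takes up (it stands out above the rim). Origin: centre of its underside
- forceps: steel haemostat forceps lying flat on the counter, 97 long, with a box joint 24 long, 12 wide, 10 high in the middle (grip there), slim jaws to its -x, two finger rings (51 over both) to its +x. Origin: underside of the box joint; x along its length, z up
- bottle: bystander: small closed white plastic bottle, 56 across, 120 high. Origin: centre of its underside
- jar: bystander: small amber glass jar, 48 across, 55 high, in front of the cleaners. Origin: centre of its underside
- carton: bystander: cardboard box 90 x 130 x 70 high behind the cleaners. Origin: centre of its underside

How it is judged:
On the way, in this order (a step that is already met when the one before it is completed fails the run):
1. the forceps lie on the drain plate in the free cleaner's tank, let go (((horizontal distance between plate and tank_a below 0.06 m and (horizontal distance between forceps and plate below 0.05 m and z of forceps in the frame of plate between 0 and 0.03 m and contact force between the fingers and forceps below 0.05 N)) or (horizontal distance between plate and tank_b below 0.06 m and (horizontal distance between forceps and plate below 0.05 m and z of forceps in the frame of plate between 0 and 0.03 m and contact force between the fingers and forceps below 0.05 N)))), for 0.2 s.
2. the free cleaner's lid is shut (((horizontal distance between plate and tank_a below 0.06 m and value of joint lid_a below 0.06 rad) or (horizontal distance between plate and tank_b below 0.06 m and value of joint lid_b below 0.06 rad))), for 0.2 s.
3. the free cleaner's start button is fully down, its lid shut (((horizontal distance between plate and tank_a below 0.06 m and (value of joint start_a above 0.005 m and value of joint lid_a below 0.06 rad)) or (horizontal distance between plate and tank_b below 0.06 m and (value of joint start_b above 0.005 m and value of joint lid_b below 0.06 rad)))), for 0.05 s.
At the end, for the whole second after the job is handed in: Forceps at rest on the plate in the free tank (within 50 mm of its centre, let go); that lid shut (under 0.06 rad); its button was over 5 of 6 mm down and is out again (under 1 mm); other button out; other lid's edge, beaker and bystanders within 30 mm of their start and upright (0.3 rad) (((horizontal distance between plate and tank_a below 0.06 m and (value of joint lid_a below 0.06 rad and value of joint each of start_a, start_b below 0.001 m and distance of lid_b_edge from where it was at the start of the episode below 0.03 m)) or (horizontal distance between plate and tank_b below 0.06 m and (value of joint lid_b below 0.06 rad and value of joint each of start_b, start_a below 0.001 m and distance of lid_a_edge from where it was at the start of the episode below 0.03 m))) and horizontal distance between forceps and plate below 0.05 m and z of forceps in the frame of plate between 0 and 0.03 m and contact force between the fingers and forceps below 0.05 N and linear speed of forceps below 0.02 m/s and distance of each of beaker, bottle, jar, carton from where it was at the start of the episode below 0.03 m and angle between each of beaker, bottle, jar, carton's own z axis and vertical below 0.3 rad); the robot touches nothing.
It fails at once if the start button of the cleaner with the beaker is pushed ((horizontal distance between plate and tank_a below 0.06 m and value of joint start_b above 0.003 m) or (horizontal distance between plate and tank_b below 0.06 m and value of joint start_a above 0.003 m)).
It fails at once if the lid of the cleaner with the beaker is moved by more than 30 mm at its edge ((horizontal distance between plate and tank_a below 0.06 m and distance of lid_b_edge from where it was at the start of the episode above 0.03 m) or (horizontal distance between plate and tank_b below 0.06 m and distance of lid_a_edge from where it was at the start of the episode above 0.03 m)).
It fails at once if the start button of the free cleaner is pushed while its lid is still open ((horizontal distance between plate and tank_a below 0.06 m and (value of joint start_a above 0.003 m and value of joint lid_a above 0.1 rad)) or (horizontal distance between plate and tank_b below 0.06 m and (value of joint start_b above 0.003 m and value of joint lid_b above 0.1 rad))).
It fails at once if the forceps are dropped (they fall freely by more than about 5 cm) (linear speed of forceps above 1 m/s and contact force between the fingers and forceps below 0.05 N).
It fails at once if the beaker, bottle, jar or cardboard box is moved by more than 30 mm or tipped ((distance of beaker from where it was at the start of the episode above 0.03 m or angle between beaker's own z axis and vertical above 0.3 rad) or (distance of bottle from where it was at the start of the episode above 0.03 m or angle between bottle's own z axis and vertical above 0.3 rad) or (distance of jar from where it was at the start of the episode above 0.03 m or angle between jar's own z axis and vertical above 0.3 rad) or (distance of carton from where it was at the start of the episode above 0.03 m or angle between carton's own z axis and vertical above 0.3 rad)).
It also fails if it takes over 72 s, if anything falls off the work surface, if the arm or the gripper's body presses on something with over 40 N, if the wrist force passes 120 N, or if a joint passes its speed limit or range.

ROBOT

A 6-joint arm with a two-finger parallel gripper is mounted at the origin on the work surface. World frame = base frame: x ahead of the robot, y to its left, z up, the work surface at z = 0. Lengths are in m, angles in rad, forces in N, time in s.
With the tool pointing down it reaches from about 0.325 to 0.85 m from the base axis. Payload 15.5 kg.
Tool frame: the origin (TCP) lies at the very end of the fingers, on their centre line; the grasp point (between the pads) lies 19 mm behind it; z points along the fingers, y is the line along which they close (so a half turn about z gives the same grasp; the last joint's range is limited). The gripper opens to 91 mm and grips with 3 to 60 N. Pads are 32 mm wide; open, the fingers measure 118 mm over their backs; the gripper's body (76 mm by 178 mm) begins 60 mm behind the grasp point.
Start: joints at [-1.198, 0.494, 1.345, -0, 1.302, -0.096], TCP at [0.282, -0.558, 0.214] pointing down, gripper open.
Joint ranges: [-2.91, 2.91], [-0.82, 2.16], [0.22, 2.67], [-1.22, 4.37], [0.12, 2.79], [-3.08, 3.08]. Speed limits (rad/s): [1.89, 1.89, 2.57, 3.01, 3.01, 3.01].

INTERFACE

Orientations are given as a unit quaternion [x, y, z, w].
In Python, from bench import arm gives the robot as it stands.
- The arm moves only by the shell command python3 -m creep 'ROWS'. ROWS is JSON, a list of rows, each a list of 5 numbers: the shift along the tool's x, y, z in mm, then the turn about the tool's z in degrees, then the opening, from 0 (shut) to 1 (fully open). In form: [[dx, dy, dz, roll, claw], ...]. A call has 1 to 12 rows; each row shifts and turns the commanded pose from where the row before left it, along the tool's axes as they then stand; what a row does not reach is not made up. A row lasts 1/12 s, in which the tool goes at most 41.7 mm and 7.16 degrees, less where a joint would pass 70% of its speed; a pose out of reach is approached as far as the arm can. A call is refused whole if a number of a shift passes 41.7 or a number of a turn 7.16, either way. A call with a gripper value outside its range is refused whole. The fingers move at their own pace and stop on an object; the grip force is fixed at half the most. Time passes only in rows, so rows that do not move let the fingers close. It gives the time, the measured TCP pose, the force, the opening and the grip force at its end, in the units of the state.
- arm.state(): the state, without advancing time (a new reading comes with each control period).
- arm.capture(name): name is "scene" or "top" or "wrist"; returns a dict with "frame" (480x640x3 uint8, red, green, blue), "intrinsics" (3x3 intrinsics, pixels), "world_to_cam" (4x4, takes a point from world to camera coordinates); the wrist camera has in their place "T_tool_cam" (4x4, takes a point from camera to tool coordinates, whose origin is the TCP and whose axes are the flange's). Camera axes: x right, y up, looking along -z (the intrinsics and any distortion apply to the point x, -y, -z); pixel columns grow to the right and rows downward; lengths in m; the calibration is good to about 2 mm. A picture is of the moment at which its call begins: read the wrist's pose just before it. There is no depth.
- arm.hand_in(): hands the job in; it is judged then, once.
The state is a dict: "time_s": time; "q": joint angles; "qvel": joint speeds; "joint_efforts": joint torques, N m; "tcp_pos": TCP position; "tool_rot": TCP orientation; "contact_force": force on the tool from outside, world axes, zero at the start; "moment": the same for the moment, N m; "width": finger opening in m; "grip_force": force on a finger pad.
Only numpy, scipy, OpenCV 4.12 (cv2) and the standard library are available. Lean on these libraries where they do the work, as an engineer would, in place of code of your own. Each camera call takes 0.05 s, during which the arm holds its last target. There are 200 camera calls.

## Working session

There is one attempt and no reset: what is moved stays moved. The work goes in short steps, Python scripts to look and compute and a shell command to move; the robot and the scene stay as the last step left them, time stands still between calls to the robot, and variables do not carry over. Pictures are saved under pics/ and viewed, at most 10 in all, crops included, and the job is handed in when it is done.

```bash
mkdir -p pics
python3 - <<'E'
from bench import arm
import cv2,numpy as np,json
s=arm.state();print(s['tcp_pos'],s['tool_rot'],s['time_s'],s['width'])
for n in ['scene','top']:
    c=arm.capture(n);cv2.imwrite(f'pics/{n}0.png',c['frame'][:,:,::-1])
    np.savez(f'{n}.npz',K=c['intrinsics'],M=c['world_to_cam']);print(n,c['intrinsics'],c['world_to_cam'],[k for k in c])
E
```

```text
[ 0.28169375 -0.55748476  0.21334678] [ 9.72774490e-01  2.31752908e-01 -7.20812178e-05 -6.12281069e-04] 0.0 0.09146970222873771
scene [[559.64084758   0.         319.38631379]
 [  0.         559.64084758 239.93557377]
 [  0.           0.           1.        ]] [[ 0.14258516  0.98968413 -0.01395661 -0.09473805]
 [-0.8516553   0.12985963  0.50775952  0.4635359 ]
 [ 0.50433394 -0.06051275  0.86138579 -1.70583172]
 [ 0.          0.          0.          1.        ]] ['frame', 'intrinsics', 'world_to_cam']
top [[484.45204165   0.         318.79808357]
 [  0.         484.45204165 238.98623944]
 [  0.           0.           1.        ]] [[ 0.01867596 -0.99961683 -0.02043055  0.00141827]
 [ 0.99560488  0.01671763  0.09214907 -0.6500187 ]
 [-0.09177221 -0.02206173  0.99553561 -1.114981  ]
 [ 0.          0.          0.          1.        ]] ['frame', 'intrinsics', 'world_to_cam']
```

View pics/scene0.png

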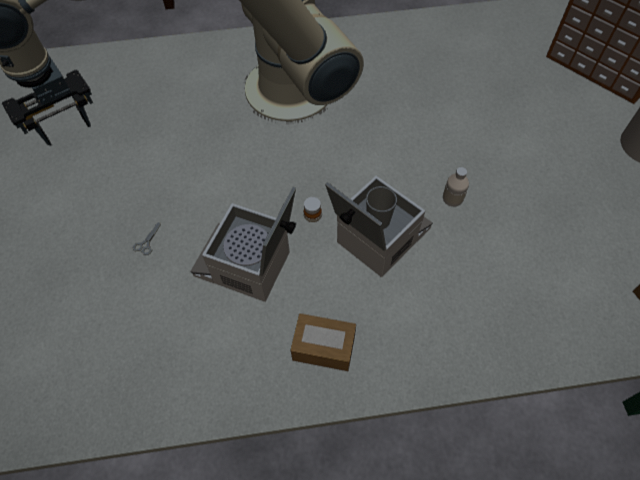

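View pics/top0.png

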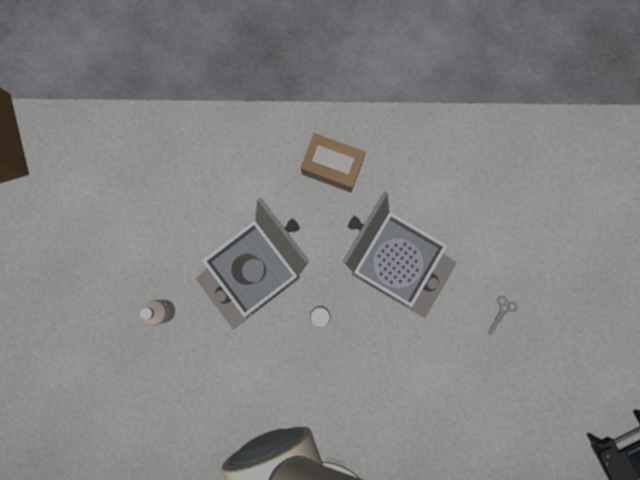

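The free cleaner is A: the plate is at about (398,263) in top, the beaker stands in B, and the forceps are at about (502,313). I'll zoom in for measuring.

Run:
```python
import cv2
t=cv2.imread('pics/top0.png')[188:338,340:530];cv2.imwrite('pics/t1.png',cv2.convertScaleAbs(cv2.resize(t,None,fx=4,fy=4,interpolation=2),alpha=1.5))
t=cv2.imread('pics/scene0.png')[178:308,122:306];cv2.imwrite('pics/s1.png',cv2.convertScaleAbs(cv2.resize(t,None,fx=4,fy=4,interpolation=2),alpha=1.5))
```

```text
(no output)
```

View pics/t1.png

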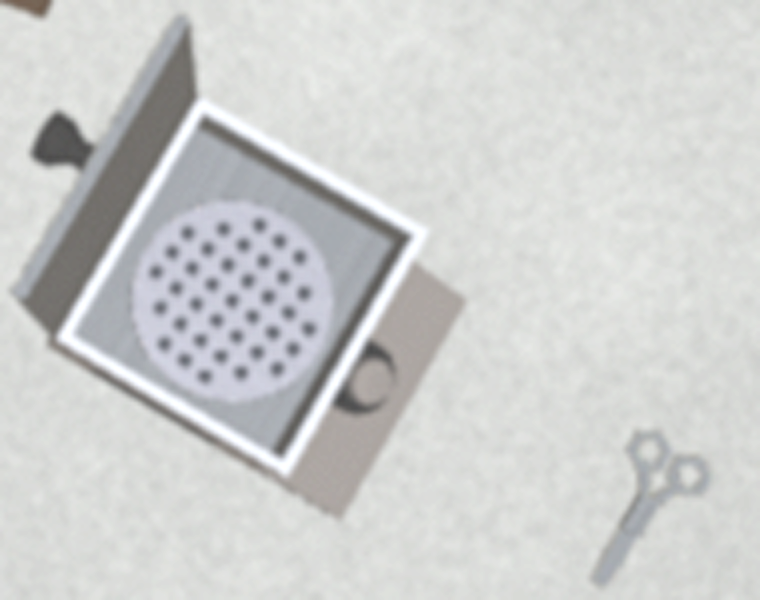

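View pics/s1.png

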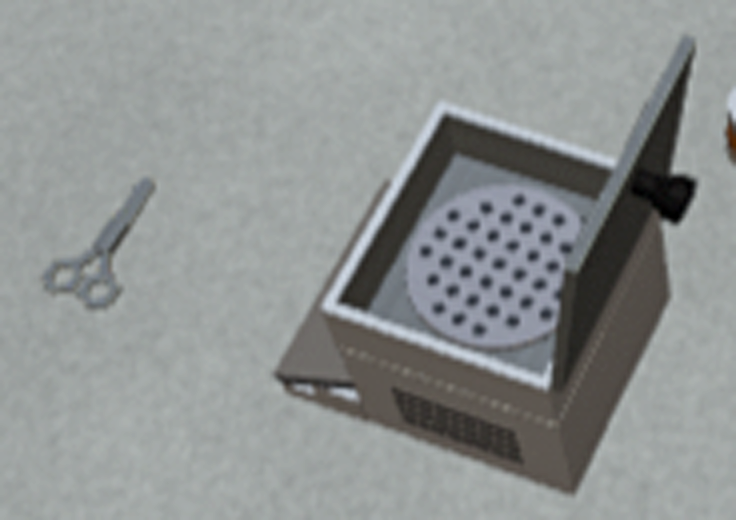

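Top crop pixels: rim corners at (202,98), (430,232), (288,475) and (58,338). The lid's free corners are at (183,14) and (14,293), and the forceps run from (600,580) to the ring end at (683,445). In the scene crop, rim corners are at (444,102), (323,306) and (552,386), with lid tips at (690,38) and (568,268). Next I'll fit the poses.

```bash
cat > h.py <<'E'
import numpy as np
from scipy.spatial.transform import Rotation as R
from scipy.optimize import least_squares
def cam(n): d=np.load(n+'.npz'); return d['K'],d['M']
def proj(n,P):
    K,M=cam(n); P=np.atleast_2d(P); c=P@M[:3,:3].T+M[:3,3]; c=c*[1,-1,-1]; q=c@K.T; return q[:,:2]/q[:,2:]
def ray(n,uv,z):
    K,M=cam(n); d=np.linalg.inv(K)@[*uv,1]; d=M[:3,:3].T@(d*[1,-1,-1]); o=-M[:3,:3].T@M[:3,3]
    return o+d*(z-o[2])/d[2]
def T(u,v): return np.array([340+u/4,188+v/4])
def S(u,v): return np.array([122+u/4,178+v/4])
def c2w(p,P):
    c,s=np.cos(p[2]),np.sin(p[2]); P=np.atleast_2d(P); return np.c_[p[0]+c*P[:,0]-s*P[:,1],p[1]+s*P[:,0]+c*P[:,1],P[:,2]]
def go(x,y,z,yaw):
    """tool-frame shift (mm) and roll (deg) to TCP x,y,z with tool y axis along yaw (mod 180)"""
    from bench import arm
    s=arm.state(); r=R.from_quat(s['tool_rot']).as_matrix(); d=r.T@(np.array([x,y,z])-s['tcp_pos'])*1e3
    a=np.arctan2(r[1,1],r[0,1]); e=(yaw-a+np.pi/2)%np.pi-np.pi/2
    print('t',round(s['time_s'],2),'tcp',s['tcp_pos'].round(4),'shift',d.round(1),'roll',round(-np.degrees(e),1),'q6',round(s['q'][5],2),'F',np.round(s['contact_force'],1))
E
python3 - <<'E'
from h import *
h=.145
obs=[('top',(70,75),T(58,338)),('top',(70,-75),T(202,98)),('top',(-70,-75),T(430,232)),('top',(-70,75),T(288,475)),
('scene',(-70,75),S(444,102)),('scene',(-70,-75),S(323,306)),('scene',(70,-75),S(552,386))]
def f(p): return np.concatenate([(proj(n,c2w(p,[a[0]/1e3,a[1]/1e3,h]))[0]-o) for n,a,o in obs])
r=least_squares(f,[.6,-.17,.9]);p=r.x;print(p,np.degrees(p[2]),r.fun.round(1))
def lid(s,n,y,a): return [.07-s*np.cos(a)+n*np.sin(a),y,.1455+s*np.sin(a)+n*np.cos(a)]
for t in [(T(183,14),-.075,'top'),(T(14,293),.075,'top'),(S(690,38),.075,'scene'),(S(568,268),-.075,'scene')]:
  for n in (0,.008):
    q=least_squares(lambda a:proj(t[2],c2w(p,lid(.152,n,t[1],a[0])))[0]-t[0],[1.7]);print(t[2],n,q.x,q.fun.round(1))
for nm,P in dict(btn=[-.098,0,.06],tank=[0,0,.106],edge=[-.082,0,.15]).items(): print(nm,c2w(p,P), 'px',proj('top',c2w(p,P)))
print('plate',ray('top',T(232,302),.106))
a=ray('top',T(600,580),.004);b=ray('top',T(683,445),.003);print('forceps top',a,b,(a+b)/2,np.degrees(np.arctan2(*(b-a)[1::-1])),np.linalg.norm(b-a))
a=ray('scene',S(149,182),.004);b=ray('scene',S(73,284),.003);print('forceps scene',a,b,(a+b)/2,np.degrees(np.arctan2(*(b-a)[1::-1])),np.linalg.norm(b-a))
m=(a+b)/2; np.save('p.npy',p)
for n,u in dict(Bl1=(258,200),Bl2=(305,268),knobB=(292,225)).items(): print(n,ray('top',u,.29))
print('carton',ray('top',(335,148),.07),'jar',ray('top',(320,317),.055))
from bench import arm
c=arm.capture('wrist');print(c['T_tool_cam'])
E
```

```text
[ 0.59952764 -0.16129437  1.05011205] 60.166988195655904 [-1.4  0.1 -1.6 -0.5 -1.1 -0.4 -1.1  0.3 -2.1 -0.8 -1.6  0.2 -1.9  0.5]
top 0 [1.76012045] [-0.3  0.5]
top 0.008 [1.70729483] [-0.3  0.5]
top 0 [1.76892727] [-0.5  0.9]
top 0.008 [1.71607105] [-0.5  0.9]
scene 0 [1.78226541] [ 0.4 -0.8]
scene 0.008 [1.72979519] [ 0.4 -0.9]
scene 0 [1.77132308] [-0.   0.1]
scene 0.008 [1.71887484] [-0.  0.]
btn [[ 0.55077521 -0.24630731  0.06      ]] px [[431.81082231 283.12425861]]
tank [[ 0.59952764 -0.16129437  0.106     ]] px [[397.19419777 260.01646475]]
edge [[ 0.55873479 -0.23242765  0.15      ]] px [[434.25039216 279.11127886]]
plate [ 0.5919327  -0.16308115  0.106     ]
forceps top [ 0.43647357 -0.39436304  0.004     ] [ 0.51644297 -0.44466026  0.003     ] [ 0.47645827 -0.41951165  0.0035    ] -32.16808074063036 0.09447706408963885
forceps scene [ 0.43707773 -0.38885306  0.004     ] [ 0.50647671 -0.43691354  0.003     ] [ 0.47177722 -0.4128833   0.0035    ] -34.70354058458268 0.08442172206126292
Bl1 [0.6961895  0.12059022 0.29      ]
Bl2 [0.57261572 0.03124975 0.29      ]
knobB [0.65082245 0.05674954 0.29      ]
carton [ 0.85873412 -0.02156076  0.07      ] jar [0.46921663 0.0063225  0.055     ]
[[-2.40355009e-04  9.58049178e-01  2.86603758e-01  8.20860174e-02]
 [ 9.99999668e-01  7.24679050e-06  8.14407143e-04 -2.37772580e-04]
 [ 7.78165137e-04  2.86603858e-01 -9.58048862e-01 -1.70653019e-01]
 [ 0.00000000e+00  0.00000000e+00  0.00000000e+00  1.00000000e+00]]
```

```bash
python3 -c "
from h import *
go(.474,-.416,.13,np.radians(57))"
```

```text
t 0.15 tcp [ 0.2817 -0.5576  0.2135] shift [235.5 -39.6  83.5] roll 59.8 q6 -0.1 F [-0.5 -0.2  0.6]
```

```bash
python3 -m creep '[[33.6,-5.7,12,0,1],[33.6,-5.7,12,0,1],[33.6,-5.7,12,0,1],[33.6,-5.7,12,0,1],[33.6,-5.7,12,0,1],[33.6,-5.7,12,0,1],[33.6,-5.7,12,0,1],[0,0,0,6.6,1],[0,0,0,6.6,1],[0,0,0,6.6,1],[0,0,0,6.6,1],[0,0,0,6.6,1]]' && python3 -m creep '[[0,0,0,6.6,1],[0,0,0,6.6,1],[0,0,0,6.6,1],[0,0,0,6.6,1],[0,0,0,0,1],[0,0,0,0,1]]'
python3 - <<'E'
from h import *
from bench import arm
import cv2
go(.474,-.416,.13,np.radians(57))
s=arm.state();c=arm.capture('wrist');np.savez('w1.npz',p=s['tcp_pos'],q=s['tool_rot'],K=c['intrinsics'],T=c['T_tool_cam']);cv2.imwrite('pics/w1.png',c['frame'][:,:,::-1])
E
```

```text
time_s: 1.15
tcp_pos: [0.4738, -0.4159, 0.1296]
tool_rot: [0.998, -0.057, -0.0, -0.0]
contact_force: [-0.0, -0.5, 0.1]
width: 0.0914
grip_force: 0.0
time_s: 1.65
tcp_pos: [0.4737, -0.4161, 0.1297]
tool_rot: [0.96, -0.279, -0.0, -0.0]
contact_force: [0.4, 0.5, -0.1]
width: 0.0912
grip_force: 0.0
t 1.65 tcp [ 0.4737 -0.4161  0.1297] shift [ 0.2 -0.2 -0.3] roll 0.6 q6 1.32 F [ 0.4  0.5 -0.1]
```

View pics/w1.png

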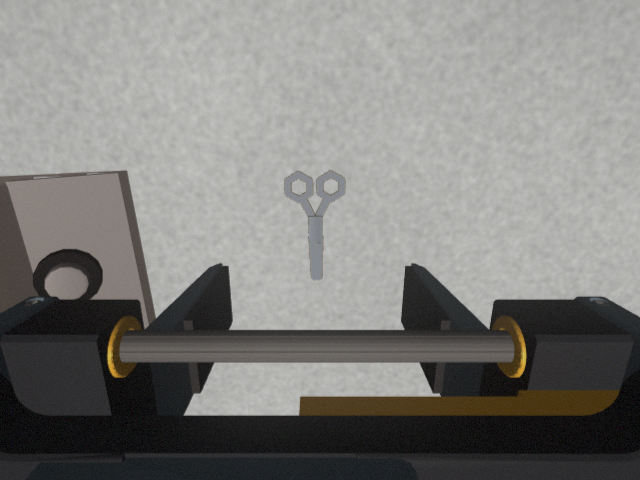

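The wrist view shows the box joint centred at about (316,229), the jaw tip at (317,279) and the ring end at about (315,171). Button A is at about (68,281).

```bash
cat >> h.py <<'E'
def wray(f,uv,z):
    d=np.load(f); r=R.from_quat(d['q']).as_matrix(); v=np.linalg.inv(d['K'])@[*uv,1]*[1,-1,-1]
    o=r@d['T'][:3,3]+d['p']; v=r@d['T'][:3,:3]@v; return o+v*(z-o[2])/v[2]
E
python3 - <<'E'
from h import *
o=wray('w1.npz',(316,229.5),.009);a=wray('w1.npz',(317,279),.004);b=wray('w1.npz',(315,171),.003)
print(o,a,b,np.degrees(np.arctan2(*(b-a)[1::-1])),np.linalg.norm(b-a),'btn',wray('w1.npz',(67,282),.06))
go(o[0],o[1],.004,np.arctan2(*(b-a)[1::-1])+np.pi/2)
E
```

```text
[ 0.47671211 -0.41654204  0.009     ] [ 0.43575991 -0.3916101   0.004     ] [ 0.5183732 -0.4419966  0.003    ] -31.379345987663765 0.09677166728815194 btn [ 0.55299143 -0.24700188  0.06      ]
t 1.7 tcp [ 0.4737 -0.4161  0.1298] shift [  2.8  -1.3 125.8] roll -1.0 q6 1.32 F [ 0.4 -0.7 -0.2]
```

```bash
python3 -m creep '[[2.8,-1.3,30,-1,1],[0,0,35,0,0.6],[0,0,30,0,0.5],[0,0,20,0,0.4],[0,0,8,0,0.4],[0,0,3,0,0.4],[0,0,0,0,0.4],[0,0,0,0,0],[0,0,0,0,0],[0,0,0,0,0],[0,0,0,0,0],[0,0,0,0,0]]' && python3 -m creep '[[0,0,0,0,0],[0,0,0,0,0],[0,0,0,0,0],[0,0,-5,0,0],[0,0,-15,0,0],[0,0,-40,0,0],[0,0,-40,0,0],[0,0,-40,0,0],[0,0,-40,0,0],[0,0,-30,0,0],[0,0,0,0,0]]'
python3 - <<'E'
from h import *
p=np.load('p.npy'); go(.594,-.164,.22,p[2]+np.pi/2)
E
```

```text
time_s: 2.7
tcp_pos: [0.477, -0.4168, 0.0045]
tool_rot: [0.962, -0.272, 0.0, 0.0]
contact_force: [-0.3, -0.2, 0.3]
width: 0.0208
grip_force: 0.0
time_s: 3.62
tcp_pos: [0.4786, -0.4183, 0.2208]
tool_rot: [0.962, -0.272, 0.004, 0.002]
contact_force: [0.5, -0.5, -0.1]
width: 0.0117
grip_force: 36.4
t 3.62 tcp [ 0.4786 -0.4183  0.2208] shift [-3.490e+01 -2.771e+02 -1.000e-01] roll 88.2 q6 1.31 F [ 0.5 -0.5 -0.1]
```

Gripped at 12 mm. I'll roll −91.8° in place, which keeps joint 6 well inside its range.

```bash
python3 -m creep '[[0,0,0,-6.5,0],[0,0,0,-6.5,0],[0,0,0,-6.5,0],[0,0,0,-6.5,0],[0,0,0,-6.5,0],[0,0,0,-6.5,0],[0,0,0,-6.5,0],[0,0,0,-6.5,0],[0,0,0,-6.5,0],[0,0,0,-6.5,0],[0,0,0,-6.5,0],[0,0,0,-6.5,0]]' && python3 -m creep '[[0,0,0,-6.5,0],[0,0,0,-6.5,0],[0,0,0,-1,0],[0,0,0,0,0]]'
python3 - <<'E'
from h import *
p=np.load('p.npy'); t=c2w(p,[-.012,0.003,.22])[0]; print(t); go(*t,p[2]+np.pi/2)
E
```

```text
time_s: 4.62
tcp_pos: [0.4764, -0.4162, 0.2135]
tool_rot: [0.918, 0.397, -0.0, -0.001]
contact_force: [0.4, -0.9, -0.9]
width: 0.0114
grip_force: 36.4
time_s: 4.95
tcp_pos: [0.4766, -0.4163, 0.2137]
tool_rot: [0.865, 0.502, -0.0, -0.0]
contact_force: [-0.3, 0.1, -0.6]
width: 0.0115
grip_force: 36.4
[ 0.59095552 -0.1702117   0.22      ]
t 4.95 tcp [ 0.4766 -0.4163  0.2137] shift [270.5 -22.6  -6.3] roll 0.1 q6 -0.29 F [-0.3  0.1 -0.6]
```

```bash
python3 -m creep '[[22,-3.2,-9,0,0],[30,-3.2,-9,0,0],[30,-3.2,-9,0,0],[30,-3.2,-9,0,0],[30,-3.2,-9,0,0],[28,-3.2,-9,0,0],[0,-3.4,0,0,0],[0,0,0,0,0],[0,0,0,0,0]]'
python3 - <<'E'
from h import *
from bench import arm
import cv2
s=arm.state();c=arm.capture('wrist');np.savez('w2.npz',p=s['tcp_pos'],q=s['tool_rot'],K=c['intrinsics'],T=c['T_tool_cam']);cv2.imwrite('pics/w2.png',c['frame'][:,:,::-1])
E
```

```text
time_s: 5.7
tcp_pos: [0.5409, -0.2577, 0.2677]
tool_rot: [0.865, 0.502, -0.0, -0.0]
contact_force: [-0.5, -0.3, -0.2]
width: 0.0115
grip_force: 36.4
```

View pics/w2.png

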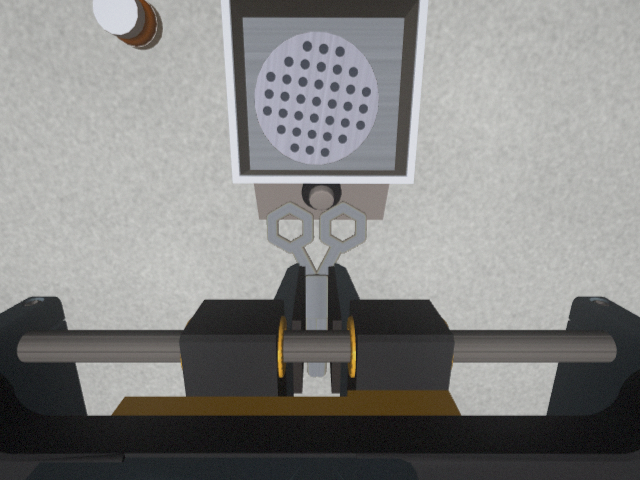

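The front rim corners are at (234,184) and (413,184), the button face is at about (321,198) and the plate centre at about (317,98).

Run:
```python
from h import *
p=np.load('p.npy')
a=wray('w2.npz',(233.5,184),.145);b=wray('w2.npz',(413.5,183.5),.145);pl=wray('w2.npz',(317,98),.106);bt=wray('w2.npz',(321,198),.06)
yv=(a-b)[:2];yaw=np.arctan2(yv[1],yv[0])-np.pi/2
m=(a+b)[:2]/2; c=m+.07*np.array([np.cos(yaw),np.sin(yaw)])
print(np.linalg.norm(yv),np.degrees(yaw),c,p)
p2=np.array([*c,yaw])
bfit=c2w(p2,[-.098,0,.06])[0];print('btn',bfit,bt,'plate',pl)
# combine
p3=np.array([*((c+p[:2])/2*0+c),(yaw+p[2])/2]);np.save('p2.npy',p3)
inv=lambda w:np.array([[np.cos(p3[2]),np.sin(p3[2])],[-np.sin(p3[2]),np.cos(p3[2])]])@(w[:2]-p3[:2])
print('plate in cleaner',inv(pl),'btn',inv(bt),'btn w1',inv(wray('w1.npz',(67,282),.06)))
t=c2w(p3,[-.012,inv(pl)[1]*.6,.18])[0]; print(t); go(*t,p3[2]+np.pi/2)
```

```text
0.1493429376327134 60.43839379669548 [ 0.60154849 -0.16283855] [ 0.59952764 -0.16129437  1.05011205]
btn [ 0.5531993  -0.24808148  0.06      ] [ 0.55286313 -0.24658375  0.06      ] plate [ 0.59699556 -0.16039924  0.106     ]
plate in cleaner [-0.00013667  0.0051634 ] btn [-0.09686526  0.00080191] btn w1 [-0.09716491  0.00048331]
[ 0.59291235 -0.17172759  0.18      ]
t 5.75 tcp [ 0.5407 -0.2582  0.2676] shift [101.    2.5  87.5] roll -0.0 q6 -0.03 F [ 0.   0.1 -1.2]
```

```bash
python3 -m creep '[[15,2.5,0,0,0],[25,0,0,0,0],[25,0,0,0,0],[25,0,0,0,0],[11,0,10,0,0],[0,0,25,0,0],[0,0,30,0,0],[0,0,30,0,0],[0,0,25,0,0],[0,0,18,0,0],[0,0,8,0,0],[0,0,0,0,0]]' && python3 -m creep '[[0,0,3,0,0],[0,0,3,0,0],[0,0,2,0,0],[0,0,1,0,0],[0,0,0,0,0],[0,0,0,0,0]]'; python3 -c "
from h import *
t=c2w(np.load('p2.npy'),[-.012,0.003,.1105])[0]; go(*t,np.load('p2.npy')[2]+np.pi/2)"
```

```text
time_s: 6.75
tcp_pos: [0.5917, -0.1715, 0.1196]
tool_rot: [0.865, 0.502, -0.001, -0.001]
contact_force: [-0.7, -0.1, -0.2]
width: 0.0115
grip_force: 36.4
time_s: 7.25
tcp_pos: [0.5936, -0.1713, 0.1137]
tool_rot: [0.864, 0.503, 0.0, 0.001]
contact_force: [-0.6, -2.1, 4.3]
width: 0.0117
grip_force: 37.3
t 7.25 tcp [ 0.5936 -0.1713  0.1137] shift [-0.7 -0.3  3.2] roll 0.1 q6 0.14 F [-0.6 -2.1  4.3]
```

```bash
python3 -m creep '[[0,0,0,0,0.15],[0,0,0,0,0.25],[0,0,0,0,0.3],[0,0,0,0,0.3],[0,0,0,0,0.3],[0,0,-4,0,0.3],[0,0,-10,0,0.3],[0,0,-30,0,0.3],[0,0,-40,0,0.3],[0,0,-40,0,0.3],[-10,0,-40,0,0.3],[0,0,0,0,0.3]]'
python3 - <<'E'
from h import *
from bench import arm
import cv2
s=arm.state();print(s['tcp_pos']);c=arm.capture('wrist');np.savez('w3.npz',p=s['tcp_pos'],q=s['tool_rot'],K=c['intrinsics'],T=c['T_tool_cam']);cv2.imwrite('pics/w3.png',c['frame'][:,:,::-1])
E
```

```text
time_s: 8.25
tcp_pos: [0.5906, -0.1817, 0.2862]
tool_rot: [0.864, 0.503, 0.004, 0.005]
contact_force: [0.6, -1.3, 0.7]
width: 0.0273
grip_force: 0.0
[ 0.59063936 -0.18168722  0.28620439]
```

View pics/w3.png

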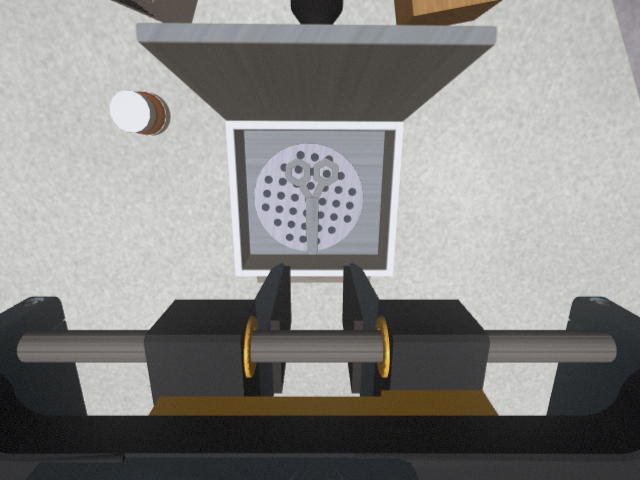

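The forceps lie on the plate (box joint at about (313,200)). Next I'll go over the lid to its outer side with the fingers open, straddling the knob.

```bash
python3 -c "
from h import *
p=np.load('p2.npy')
t=c2w(p,[.133,0.0,.335])[0]; go(*t,p[2]+np.pi/2)"
```

```text
t 8.3 tcp [ 0.5899 -0.1809  0.2825] shift [154.5   1.8 -52.3] roll 0.1 q6 0.12 F [ 0.1  0.9 -0.8]
```

```bash
python3 -m creep '[[0,1.8,-20,0,0.6],[0,0,-32,0,1],[20,0,0,0,1],[27,0,0,0,1],[27,0,0,0,1],[27,0,0,0,1],[27,0,0,0,1],[20,0,0,0,1],[6,0,0,0,1],[0,0,0,0,1]]' && python3 -m creep '[[0,0,15,0,1],[0,0,25,0,1],[0,0,25,0,1],[0,0,12,0,1],[0,0,0,0,1],[0,0,0,0,1]]'; python3 -c "
from h import *
p=np.load('p2.npy')
t=c2w(p,[.110,0.0,.255])[0]; go(*t,p[2]+np.pi/2)"
```

```text
time_s: 9.13
tcp_pos: [0.666, -0.0453, 0.3285]
tool_rot: [0.864, 0.504, -0.0, -0.0]
contact_force: [0.3, -0.4, -0.7]
width: 0.0899
grip_force: 0.0
time_s: 9.63
tcp_pos: [0.6653, -0.0477, 0.252]
tool_rot: [0.864, 0.503, -0.0, -0.0]
contact_force: [0.6, 0.2, -0.1]
width: 0.0911
grip_force: 0.0
t 9.63 tcp [ 0.6653 -0.0477  0.252 ] shift [-21.6   1.7  -3. ] roll 0.0 q6 0.36 F [ 0.6  0.2 -0.1]
```

```bash
python3 -m creep '[[-10,0,0,0,1],[-14,0,1,0,1],[-14,0,1,0,1],[-14,0,0.5,0,1],[-13.5,0,0.5,0,1],[-13,0,3,0,1],[-13,0,5,0,1],[-12,0,7,0,1],[-11,0,8,0,1],[0,0,0,0,1]]'; python3 -c "
from h import *
p=np.load('p2.npy')
t=c2w(p,[-.001,0.0,.205])[0]; go(*t,p[2]+np.pi/2)"
```

```text
time_s: 10.47
tcp_pos: [0.6074, -0.148, 0.2238]
tool_rot: [0.865, 0.502, -0.001, -0.001]
contact_force: [-0.6, -0.1, 0.2]
width: 0.0914
grip_force: 0.0
t 10.47 tcp [ 0.6074 -0.148   0.2238] shift [-16.7   2.3  18.8] roll 0.0 q6 0.18 F [-0.6 -0.1  0.2]
```

```bash
python3 -m creep '[[-9,1,10,0,1],[-8,1,10,0,1],[-6,0,12,0,1],[-6,0,12,0,1],[-3,0,12,0,1],[-2,0,7,0,1],[0,0,3,0,1],[0,0,2,0,1],[0,0,0,0,1]]'; python3 -c "
from h import *
p=np.load('p2.npy')
t=c2w(p,[-.019,0.0,.1535])[0]; go(*t,p[2]+np.pi/2)"
```

```text
time_s: 11.22
tcp_pos: [0.5944, -0.1767, 0.1577]
tool_rot: [0.864, 0.503, -0.0, -0.0]
contact_force: [0.4, -0.7, 0.7]
width: 0.0913
grip_force: 0.0
t 11.22 tcp [ 0.5944 -0.1767  0.1577] shift [-3.4 -0.6  4.2] roll 0.1 q6 0.13 F [ 0.4 -0.7  0.7]
```

```bash
python3 -m creep '[[-3,0,2,0,1],[0,0,1,0,1],[0,0,1,0,1],[0,0,1,0,1],[0,0,1,0,1],[0,0,1,0,1],[0,0,0,0,1],[0,0,0,0,1]]'
python3 - <<'E'
from h import *
from bench import arm
import cv2
c=arm.capture('top');cv2.imwrite('pics/t2.png',cv2.resize(c['frame'][150:350,220:480,::-1],None,fx=3,fy=3,interpolation=2))
E
```

```text
time_s: 11.88
tcp_pos: [0.5931, -0.1796, 0.1534]
tool_rot: [0.864, 0.503, 0.001, 0.001]
contact_force: [-9.5, 2.1, 34.2]
width: 0.0912
grip_force: 17.4
```

View pics/t2.png

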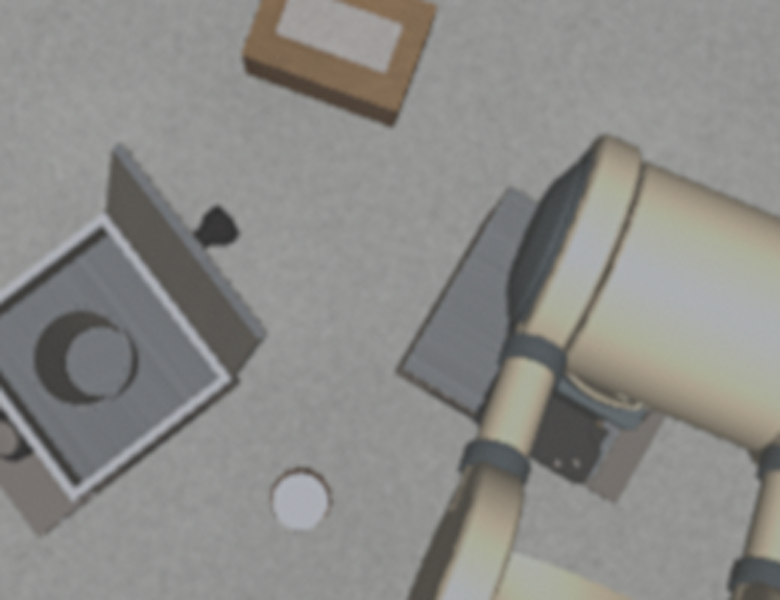

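Lid A is shut: 34 N on it at its top height of 153 mm, and the picture shows it level on the rim. I'll move out to the button with the fingers closed.

```bash
python3 -m creep '[[0,0,-10,0,1],[0,0,-30,0,1],[0,0,-35,0,0.5],[0,0,-10,0,0],[-20,0,0,0,0],[-25,0,0,0,0],[-25,0,0,0,0],[-25,0,0,0,0],[-18,0,0,0,0],[-4,0,0,0,0],[0,0,0,0,0]]'; python3 -c "
from h import *
p=np.load('p2.npy')
t=c2w(p,[-.138,0.0005,.066])[0]; go(*t,p[2]+np.pi/2)"
```

```text
time_s: 12.85
tcp_pos: [0.5346, -0.282, 0.2359]
tool_rot: [0.865, 0.502, 0.0, 0.0]
contact_force: [0.2, 0.5, -0.3]
width: 0.0338
grip_force: 0.0
t 12.85 tcp [ 0.5346 -0.282   0.2359] shift [ -1.3  -1.4 169.9] roll 0.0 q6 -0.07 F [ 0.2  0.5 -0.3]
```

```bash
python3 -m creep '[[-1,-1.4,20,0,0],[0,0,35,0,0],[0,0,35,0,0],[0,0,35,0,0],[0,0,25,0,0],[0,0,14,0,0],[0,0,6,0,0],[0,0,0,0,0],[0,0,0,0,0]]' && python3 -m creep '[[3,0,0,0,0],[3,0,0,0,0],[2,0,0,0,0],[0,0,0,0,0],[0,0,0,0,0]]'; python3 -c "
from h import *
p=np.load('p2.npy')
t=c2w(p,[-.122,0.0005,.062])[0]; go(*t,p[2]+np.pi/2)"
```

```text
time_s: 13.6
tcp_pos: [0.534, -0.281, 0.0666]
tool_rot: [0.864, 0.503, 0.0, 0.0]
contact_force: [0.6, -0.4, 0.2]
width: 0.0007
grip_force: 0.0
time_s: 14.02
tcp_pos: [0.5375, -0.2743, 0.0663]
tool_rot: [0.864, 0.503, 0.0, 0.0]
contact_force: [-0.1, -0.6, -1.0]
width: 0.0007
grip_force: 0.0
t 14.02 tcp [ 0.5375 -0.2743  0.0663] shift [ 6.5 -0.1  4.3] roll 0.1 q6 -0.05 F [-0.1 -0.6 -1. ]
```

```bash
python3 -m creep '[[2,0,4,0,0],[2,0,0,0,0],[1,0,0,0,0],[0,0,0,0,0],[0,0,0,0,0]]' && python3 -m creep '[[1,0,0,0,0],[0,0,0,0,0],[1,0,0,0,0],[0,0,0,0,0],[0,0,0,0,0]]' ; python3 -c "
from h import *
p=np.load('p2.npy')
t=c2w(p,[-.122,0.0005,.062])[0]; go(*t,p[2]+np.pi/2)"
```

```text
time_s: 14.43
tcp_pos: [0.5397, -0.27, 0.0619]
tool_rot: [0.864, 0.503, -0.0, -0.0]
contact_force: [-0.0, -0.6, 0.2]
width: 0.0006
grip_force: 0.0
time_s: 14.85
tcp_pos: [0.5407, -0.2683, 0.0619]
tool_rot: [0.864, 0.503, -0.0, 0.0]
contact_force: [-0.4, -0.3, 0.5]
width: 0.0002
grip_force: 0.0
t 14.85 tcp [ 0.5407 -0.2683  0.0619] shift [-0.3  0.1 -0.1] roll 0.1 q6 -0.04 F [-0.4 -0.3  0.5]
```

```bash
for i in 1; do python3 -m creep '[[1,0,0,0,0],[0,0,0,0,0],[0,0,0,0,0]]' | grep -E 'tcp|contact'; done; python3 -m creep '[[1,0,0,0,0],[0,0,0,0,0],[0,0,0,0,0]]' | grep -E 'tcp|contact'; python3 -m creep '[[1,0,0,0,0],[0,0,0,0,0],[0,0,0,0,0]]' | grep -E 'tcp|contact'
```

```text
tcp_pos: [0.5412, -0.2674, 0.0619]
contact_force: [-0.5, 0.3, 1.4]
tcp_pos: [0.5414, -0.2672, 0.062]
contact_force: [-3.2, -5.9, 0.1]
tcp_pos: [0.5414, -0.2672, 0.062]
contact_force: [-9.8, -14.2, 1.1]
```

Contact with the lid edge is where the fit predicted. I'll back off and press down in small steps.

```bash
python3 -m creep '[[-2.2,0,0,0,0],[0,0,2,0,0],[0,0,2,0,0],[0,0,0,0,0],[0,0,0,0,0]]' | grep -E 'tcp|contact'; python3 -m creep '[[0,0,2,0,0],[0,0,0,0,0],[0,0,0,0,0]]' | grep -E 'tcp|contact'; python3 -m creep '[[0,0,2,0,0],[0,0,0,0,0],[0,0,0,0,0]]' | grep -E 'tcp|contact'
```

```text
tcp_pos: [0.5413, -0.2676, 0.0579]
contact_force: [-0.7, -0.2, 2.2]
tcp_pos: [0.5413, -0.2676, 0.056]
contact_force: [1.7, 0.9, 3.9]
tcp_pos: [0.5414, -0.2676, 0.0542]
contact_force: [1.2, 0.7, 6.8]
```

```bash
python3 -m creep '[[0,0,2,0,0],[0,0,0,0,0],[0,0,0,0,0]]' | grep -E 'tcp|contact'; python3 -m creep '[[0,0,1.5,0,0],[0,0,0,0,0],[0,0,0,0,0]]' | grep -E 'tcp|contact'; python3 -m creep '[[0,0,1,0,0],[0,0,0,0,0],[0,0,0,0,0]]' | grep -E 'tcp|contact'
```

```text
tcp_pos: [0.5416, -0.2677, 0.0532]
contact_force: [-3.5, 2.2, 25.3]
tcp_pos: [0.5418, -0.2677, 0.0526]
contact_force: [-7.1, 5.1, 40.0]
tcp_pos: [0.5418, -0.2678, 0.0522]
contact_force: [-9.0, 6.4, 50.8]
```

The force rises linearly from about z=60.3 mm and stops hard at about 53.5 mm. That is 6.9 mm of vertical travel, or 6 mm along the axis, so the button is fully down. Now I'll release and retreat.

```bash
python3 -m creep '[[0,0,-3,0,0],[0,0,-5,0,0],[-5,0,-5,0,0],[-20,0,-5,0,0],[-30,0,-10,0,0],[-30,0,-30,0,0],[0,0,-40,0,0],[0,0,-40,0,0],[0,0,0,0,0],[0,0,0,0,0]]'
python3 - <<'E'
from bench import arm
import cv2,numpy as np
c=arm.capture('top');w=arm.capture('wrist')
cv2.imwrite('pics/e.png',np.hstack([cv2.resize(c['frame'][150:350,190:460],(400,296)),cv2.resize(w['frame'],(400,296))])[:,:,::-1])
E
```

```text
time_s: 18.1
tcp_pos: [0.4999, -0.342, 0.189]
tool_rot: [0.864, 0.503, 0.001, 0.002]
contact_force: [0.0, -0.3, -0.8]
width: 0.0005
grip_force: 0.0
```

View pics/e.png

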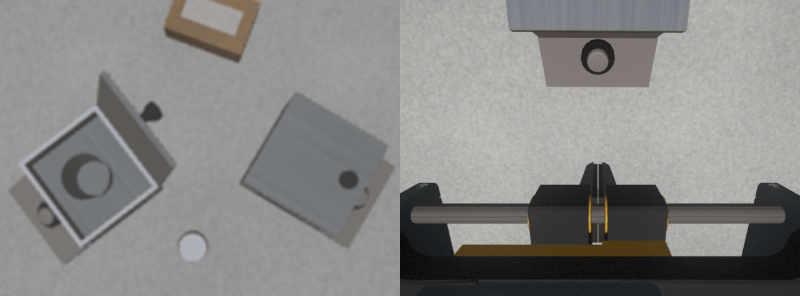

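Lid A is shut, the button is out again at about (597,60), and nothing else has moved. I'm handing in.

```bash
python3 -c "
from bench import arm
print(arm.hand_in())"
```

```text
the job is handed in; nothing more can be done
None
```

I laid the forceps on the drain plate in cleaner A, shut its lid, pressed its start button to the stop and let it spring back, then handed the job in at about 18 s; the hand-in returned no verdict.

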